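# Brush out the walnut jar, fill it and cork it

### The job

Get the walnut storage jar ready: first scrub it out with the bottle brush, taking the brush right down to the jar's floor three times and drawing it up past half the jar's height in between, then stand the brush back upright in its blue holder. After that put every walnut from the chopping board into the jar and close it with the cork stopper, pushed fully home so that its disc lies flat on the rim. Keep the jar standing on the table and leave the jug, the raisin jar and the spoon alone.

Things in the scene. Friction and masses are not known exactly. Their poses are not given: they have to be found in the camera images.
- jar: Loose clear glass jar, 0.7 kg, upright on the table, empty. 115 mm high; body 102 mm outside diameter, from 80 mm up narrowing to a neck of 84 mm outside, 73 mm inside diameter (straight from 100 mm to the open rim at 115 mm). Walls 5 mm, floor 6 mm thick. Origin: centre of its underside, z up.
- jar_mouth (a point): Centre of the jar's open mouth, level with the rim, 115 mm above the jar's underside.
- stopper: Loose cork stopper, 90 g, upright on its plug. Tapered plug 22 mm high, diameter 56 mm at the foot, 67 mm at the top; wooden disc 86 mm diameter from 22 to 32 mm above the foot; dark knob from 32 to 64 mm, 28 mm diameter between 46 and 60 mm (22 mm at its root). Origin: centre of the plug foot, z up to the knob. Home in the jar, disc on rim, the origin is 93 mm above the jar origin.
- holder: Blue ceramic brush holder, fixed to the table: an upright round cup 65 mm high, straight bore 63 mm in diameter that flares to 82 mm in the top 20 mm, 92 mm outside at the rim, floor 6 mm thick. Origin: centre of its underside, z up.
- brush: Loose bottle brush, 80 g, 198 mm long, at first standing in the holder, foot on its floor, leaning at most 0.15 rad. Stiff cream bristle head 0 to 76 mm, 56 mm diameter, tapered to 28 mm over the lowest 14 mm; red straight round handle 16 mm in diameter from 90 to 192 mm, top at 198 mm. Origin: centre of the foot, z up along the handle.
- board: Wooden chopping board, 240 (its x) by 280 (its y) by 12 mm thick, fixed to the table. Origin: centre of its underside.
- nut0: A brown walnut, loose, 15 g, 33 mm in diameter and 36 mm high, with a small flat at its foot on which it stands on the board at first; pushed, it may tip on its side or roll a little. Origin: centre of the flat foot, z towards the pointed end (its middle is 17 mm along z). From 3 to 5 of the five walnuts are there.
- nut1: A brown walnut, loose, 15 g, 33 mm in diameter and 36 mm high, with a small flat at its foot on which it stands on the board at first; pushed, it may tip on its side or roll a little. Origin: centre of the flat foot, z towards the pointed end (its middle is 17 mm along z). From 3 to 5 of the five walnuts are there.
- nut2: A brown walnut, loose, 15 g, 33 mm in diameter and 36 mm high, with a small flat at its foot on which it stands on the board at first; pushed, it may tip on its side or roll a little. Origin: centre of the flat foot, z towards the pointed end (its middle is 17 mm along z). From 3 to 5 of the five walnuts are there.
- nut3: A brown walnut, loose, 15 g, 33 mm in diameter and 36 mm high, with a small flat at its foot on which it stands on the board at first; pushed, it may tip on its side or roll a little. Origin: centre of the flat foot, z towards the pointed end (its middle is 17 mm along z). From 3 to 5 of the five walnuts are there.
- nut4: A brown walnut, loose, 15 g, 33 mm in diameter and 36 mm high, with a small flat at its foot on which it stands on the board at first; pushed, it may tip on its side or roll a little. Origin: centre of the flat foot, z towards the pointed end (its middle is 17 mm along z). From 3 to 5 of the five walnuts are there.
- jug: Bystander: clear plastic measuring bowl, 130 mm across, 85 mm high, loose. Origin: centre of its underside.
- raisins: Bystander: amber jar with a yellow cap, 72 mm diameter, 130 mm high, loose. Origin: centre of its underside.
- spoon: Bystander: steel spoon lying on the table, about 190 mm long, along its own x. Origin: about its middle, on the underside.
Not all that is in view belongs to the job. Leave any purple or turquoise look-alike of the nut3 alone.

How it is judged (in metres and radians):
On the way, in this order (a step that is already met when the one before it is completed fails the run):
1. brush foot down at the jar's floor (within 22 mm of it) (horizontal distance between brush and jar below 0.035 m and z of brush in the frame of jar below 0.028 m), for 0.05 s.
2. brush drawn up until its foot is more than 55 mm above the jar's underside, still over the jar (horizontal distance between brush and jar below 0.05 m and z of brush in the frame of jar above 0.055 m), for 0.05 s.
3. brush foot down at the jar's floor again (all of step 1), for 0.05 s.
4. brush drawn up until its foot is more than 55 mm above the jar's underside, still over the jar (all of step 2), for 0.05 s.
5. brush foot down at the jar's floor a third time (all of step 3), for 0.05 s.
6. brush standing upright in its holder, released (horizontal distance between brush and holder below 0.012 m and z of brush in the frame of holder below 0.016 m and angle between brush's own z axis and vertical below 0.2 rad and contact force between the fingers and brush below 0.05 N), for 0.3 s.
7. every walnut lies inside the jar (horizontal distance between each of nut0, nut1, nut2, nut3, nut4 and jar below 0.048 m and z of nut0 in the frame of jar between 0 and 0.095 m and z of nut1 in the frame of jar between 0 and 0.095 m and z of nut2 in the frame of jar between 0 and 0.095 m and z of nut3 in the frame of jar between 0 and 0.095 m and z of nut4 in the frame of jar between 0 and 0.095 m), for 0.2 s.
At the end, for the whole second after the job is handed in: Stopper disc on the jar rim (within 3.5 mm of home, 6 mm off axis, 0.07 rad); every walnut in the jar; jar upright on the table; brush in its holder (foot within 12 mm of the axis, 10 mm of the floor, tilt under 0.2 rad); all released and at rest (all of step 6 and all of step 7 and z of stopper in the frame of jar between 0.085 and 0.0965 m and horizontal distance between stopper and jar below 0.006 m and angle between the z axis of stopper and the z axis of jar, either way round below 0.07 rad and angle between stopper's own z axis and vertical below 0.2 rad and angle between jar's own z axis and vertical below 0.05 rad and height (world z) of jar below 0.01 m and linear speed of each of jar, stopper below 0.02 m/s); the robot touches nothing.
It fails at once if the jar is tipped by more than 0.5 rad (angle between jar's own z axis and vertical above 0.5 rad).
It fails at once if the jar is lifted off the table by more than 60 mm (height (world z) of jar above 0.06 m).
It fails at once if the jug, raisin jar or spoon is moved by more than 40 mm (distance of any of jug, raisins, spoon from where it was at the start of the episode above 0.04 m).
Of nut0, nut1, nut2, nut3, nut4 only 3 to 5 are there at a start; the rules pass over those that are not, and their reading is None.
At some moment in a run one of nut0, nut1, nut2, nut3, nut4, stopper may be knocked a few centimetres aside while the robot is not near it.
It also fails if it takes over 200 s, if anything falls off the work surface, if the arm or the gripper's body presses on something with over 40 N, if the wrist force passes 120 N, or if a joint passes its speed limit or range.

### The arm

A 6-joint arm with a two-finger parallel gripper is mounted at the origin on the work surface. World frame = base frame: x ahead of the robot, y to its left, z up, the work surface at z = 0. Lengths are in mm, angles in rad, forces in N, time in s.
With the tool pointing down it reaches from about 150 to 775 mm from the base axis. Payload 6.1 kg.
Tool frame: the origin (TCP) lies between the finger pads; the fingertips stand 8 mm ahead of it and the grasp point (between the pads) lies 11 mm behind it; z points along the fingers, y is the line along which they close (so a half turn about z gives the same grasp; the last joint's range is limited). The gripper opens to 85 mm and grips with 20 to 120 N. Pads are 22 mm wide; open, the fingers measure 114 mm over their backs; the gripper's body (76 mm by 85 mm) begins 54 mm behind the grasp point. The pads swing forward as they close: fully open they stand 13 mm farther back than shut.
Start: joints at [0, 0.126, -0.04, 1.405, 0, 1.571], TCP at [524.984, -0, 239.295] pointing down, gripper open.
Joint ranges: [-2.72, 2.72], [-0.95, 1.95], [-1.27, 1.35], [-1.78, 2.02], [-1.46, 1.47], [-3.14, 3.14]. Speed limits (rad/s): [2.39, 2.39, 3.01, 3.14, 3.14, 3.14].

### API

Orientations are given as a unit quaternion [x, y, z, w].
In Python, from cell import readout, optics, manip gives the robot as it stands.
- The arm moves only by the tool jog_arm, never from a script. Its argument "deltas" is a list of rows, each a list of 5 numbers: the shift along the tool's x, y, z in mm, then the turn about the tool's z in degrees, then the opening, from -1 (shut) to 1 (fully open). In form: [[x, y, z, turn, jaw], ...]. A call has 1 to 8 rows; each row shifts and turns the commanded pose from where the row before left it, along the tool's axes as they then stand; what a row does not reach is not made up. A row lasts 1/8 s, in which the tool goes at most 62.5 mm and 10.7 degrees, less where a joint would pass 70% of its speed; a pose out of reach is approached as far as the arm can. A call is refused whole if a number of a shift passes 62.5 or a number of a turn 10.7, either way. A call with a gripper value outside its range is refused whole. The fingers move at their own pace and stop on an object; the grip force is fixed at half the most. Time passes only in rows, so rows that do not move let the fingers close. It gives the time, the measured TCP pose, the force, the opening and the grip force at its end, in the units of the state.
- readout.sense(): the state, without advancing time (a new reading comes with each control period).
- optics.grab_frame(name): name is "scene" or "side" or "wrist"; returns a dict with "pixels" (384x512x3 uint8, red, green, blue), "K" (3x3 intrinsics, pixels), "R" (3x3) and "t" (3): a world point X has camera coordinates R X + t. Camera axes: x right, y down, z forward; pixel columns grow to the right and rows downward; lengths in mm; the calibration is good to about 2 mm. A picture is of the moment at which its call begins. There is no depth.
- manip.job_done(): hands the job in; it is judged then, once.
The state is a dict: "time_s": time; "qpos": joint angles; "joint_velocities": joint speeds; "joint_torque": joint torques, N m; "tool_pos": TCP position; "eef_rot": TCP orientation; "force": force on the tool from outside, world axes, zero at the start; "torque": the same for the moment, N m; "grip_width": finger opening in mm; "gripper_force": force on a finger pad.
Only numpy, scipy, OpenCV 4.12 (cv2) and the standard library are available. Lean on these libraries where they do the work, as an engineer would, in place of code of your own. Each camera call takes 0.05 s, during which the arm holds its last target. There are 200 camera calls.

## Working session

There is one attempt and no reset: what is moved stays moved. The work goes in short steps, Python scripts to look and compute and a tool call to move; the robot and the scene stay as the last step left them, time stands still between calls to the robot, and variables do not carry over. Pictures are saved under pics/ and viewed, at most 14 in all, crops included, and the job is handed in when it is done.

Besides the shell and the picture viewer there is one more tool, called after "Call:" as name(argument=value, ...) on one line, values as JSON. jog_arm: Moves the arm, as the interface text tells. Its arguments: {"type":"object","properties":{"deltas":{"type":"array"}},"required":["deltas"]}

```bash
ls; mkdir -p pics; cat > h.py <<'E'
import numpy as np, cv2
from cell import readout, optics, manip
def grab(n,save=None):
    f=optics.grab_frame(n); f={k:np.array(v) for k,v in f.items() if k in('pixels','K','R','t')}
    if save: cv2.imwrite('pics/'+save+'.png',f['pixels'][:,:,::-1]); np.savez(''+save,**f)
    return f
def load(s): return dict(np.load(''+s+'.npz'))
def ray(f,u,v):
    d=f['R'].T@np.linalg.inv(f['K'])@np.array([u,v,1.]); c=-f['R'].T@f['t'].reshape(3); return c,d
def onz(f,u,v,z):
    c,d=ray(f,u,v); return c+d*(z-c[2])/d[2]
def proj(f,X):
    p=f['K']@(f['R']@np.array(X,float)+f['t'].reshape(3)); return p[:2]/p[2]
def tri(a,ua,b,ub):
    c1,d1=ray(a,*ua);c2,d2=ray(b,*ub)
    s=np.linalg.lstsq(np.c_[d1,-d2],c2-c1,rcond=None)[0]
    p,q=c1+s[0]*d1,c2+s[1]*d2; return (p+q)/2,np.linalg.norm(p-q)
E
python3 - <<'E'
from h import *
np.set_printoptions(precision=1,suppress=True)
a=grab('scene','s0');b=grab('side','d0');c=grab('wrist','w0')
for f in(a,b,c): print(f['K'][0],ray(f,256,192))
s=readout.sense();print(s['time_s'],s['tool_pos'],s['eef_rot'],s['grip_width'])
E
```

```text
pics
[470.5   0.  255.6] (array([1141.9, -630.4, 1319.5]), array([-0.4,  0.5, -0.8]))
[406.3   0.  258.1] (array([ 140.1, -574.8,  893.1]), array([ 0.4,  0.6, -0.7]))
[325.5   0.  252.4] (array([524. ,  71.3, 374.1]), array([ 0. , -0.3, -1. ]))
0.15 [524.7  -0.  238.7] [ 0.7  0.7 -0.  -0. ] 84.95471854899566
```

View pics/s0.png

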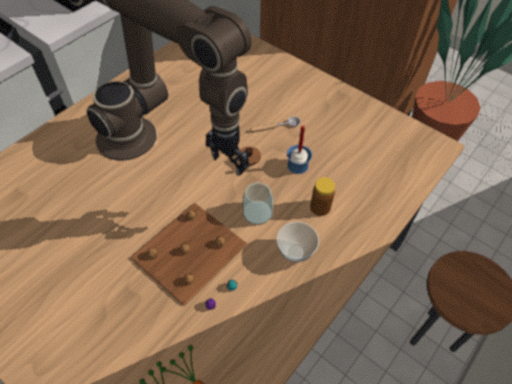

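View pics/d0.png

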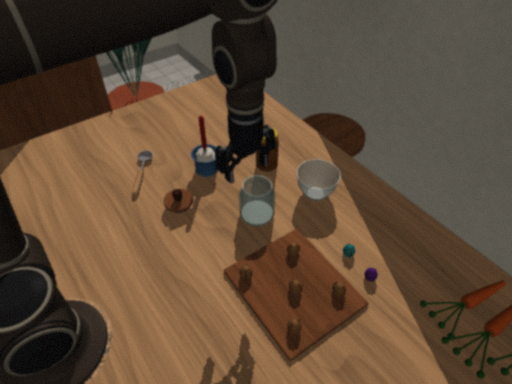

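The scene view shows five nuts at about (192,213), (220,241), (185,247), (153,254), (189,279), the jar at (257,203), the holder and brush at (299,160) and the stopper at (252,156). The purple ball at (210,304) and the turquoise one at (232,285) are decoys. In the side view the stopper is at (178,198), the jar at (257,200) and the holder at (205,160). I'll use a close crop to get exact pixels.

```bash
python3 - <<'E'
from h import *
a=load('s0')['pixels'];b=load('d0')['pixels']
A=cv2.resize(a[115:295,135:335],None,fx=4,fy=3.3333,interpolation=cv2.INTER_CUBIC)
A=cv2.resize(a[120:270,180:280+50][:, :],(600,600),interpolation=cv2.INTER_CUBIC) # x4: u=180+x/4, v=120+y/4
B=cv2.resize(b[110:230,130:290],(800,600),interpolation=cv2.INTER_CUBIC) # x5
cv2.imwrite('pics/ca.png',A[:,:,::-1]);cv2.imwrite('pics/cb.png',B[:,:,::-1])
E
```

```text
(no output)
```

View pics/ca.png

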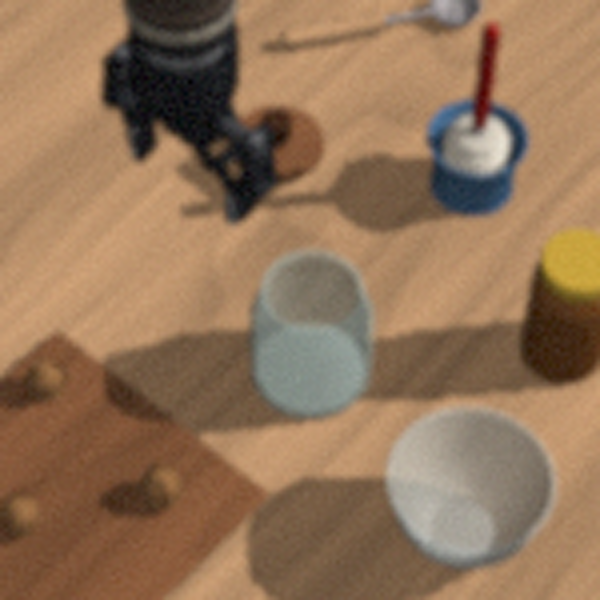

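View pics/cb.png

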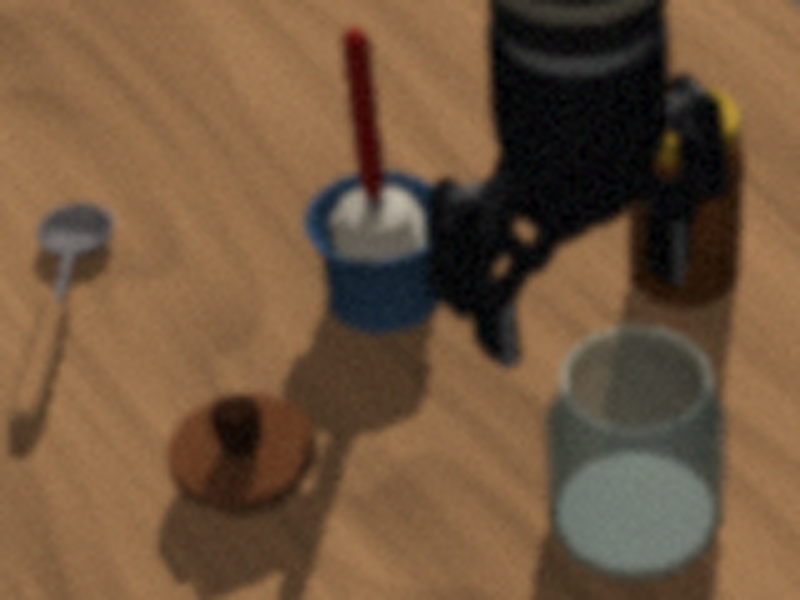

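The crops show:
- **Jar rim centre:** scene (258.5,194.3), side (257.2,186).
- **Holder rim centre:** about (299.2,155.8) and (205.6,153.6).
- **Brush tip:** (302.8,127.5) and (201,117).
- **Stopper:** the disc is at (251,155.5) and (178.4,199.8).

The nuts on the board are ochre brown. The purple and turquoise balls are off the board.

```bash
python3 - <<'E'
from h import *
np.set_printoptions(precision=1,suppress=True)
a=load('s0');b=load('d0')
P={'jarrim':((258.5,194.25),(257.2,186),115),'jarfloor':((257.5,212),(257.2,212.6),6),'holderrim':((299.25,155.75),(205.6,153.6),65),'brushtop':((302.75,127.5),(201,117),196),'brushlow':((300.5,148),(204.6,147),95),'stopdisc':((251,155.5),(178.4,199.8),32),'knob':((249,150.5),(177.5,191.5),62),
'purple':((210,304),(371,274),16),'turq':((232,285),(349,250),16),'raisin':((324,186),(276,133),130),'jug':((298,237),(318,175),85),'spoon':((290,122),(145,157),5)}
for k,(u,v,z) in P.items():
    p,e=tri(a,u,b,v);print(k,p,round(e,1),onz(a,*u,z)[:2],onz(b,*v,z)[:2])
N=[(192,213),(220,241),(185,247),(153,254),(189,279)];M=[(245,278),(293,250),(295,292),(294,330),(339,291)]
for n,m in zip(N,M):
    p,e=tri(a,n,b,m);print(n,p,round(e,1),onz(a,*n,30)[:2],onz(b,*m,30)[:2])
E
```

```text
jarrim [598.3  58.1 107.9] 1.0 [601.2  54.6] [594.   51.7]
jarfloor [596.1  56.9   2.5] 4.8 [596.6  57.7] [594.1  51.5]
holderrim [579.1 307.7  59.4] 0.5 [581.5 303.8] [576.2 301.5]
brushtop [577.9 307.9 199.4] 1.8 [575.7 311.9] [579.9 310.8]
brushlow [577.2 310.8  89.7] 9.6 [577.1 312.7] [573.8 298.1]
stopdisc [428.8 221.2  19.8] 6.2 [433.8 216.8] [424.8 206.1]
knob [428.9 211.4  59.9] 0.5 [429.9 210.2] [428.1 209.1]
purple [ 701.3 -287.    15.9] 2.4 [ 701.1 -285.8] [ 701.  -288.3]
turq [ 710.1 -200.5   14.2] 3.4 [ 710.4 -199.4] [ 708.7 -203.1]
raisin [754.  185.  145.8] 15.3 [745.7 205.2] [764.7 190.3]
jug [783.2  19.3  82.9] 13.4 [781.9  25.7] [779.9   9.6]
spoon [431.7 452.   18.5] 0.6 [424.1 463.6] [436.2 467.3]
(192, 213) [ 439.3 -100.2   13.1] 19.2 [445.  -96.9] [ 433.2 -119.9]
(220, 241) [ 585.1 -117.1   24.3] 6.7 [ 586.5 -115.8] [ 581.8 -123.9]
(185, 247) [ 513.8 -207.1   17.6] 17.1 [ 517.7 -202.3] [ 508.  -221.4]
(153, 254) [ 451.8 -283.4   13.2] 8.4 [ 459.8 -283.5] [ 445.7 -293.3]
(189, 279) [ 600.5 -273.4   20. ] 7.8 [ 604.  -272.2] [ 594.9 -280.9]
```

```bash
python3 -c "
from h import *
c=load('w0');print(c['R'],c['t']);f=grab('wrist');print(readout.sense()['eef_rot'])"
```

```text
[[ 9.99999641e-01  4.40394807e-04 -7.24447982e-04]
 [ 6.27574095e-04 -9.59038378e-01  2.83275477e-01]
 [-5.70020369e-04 -2.83275830e-01 -9.59038310e-01]] [-523.80107072  -37.93676185  379.27151846]
[ 7.07129814e-01  7.07083567e-01 -3.44503480e-04 -3.70403943e-04]
```

View pics/w0.png

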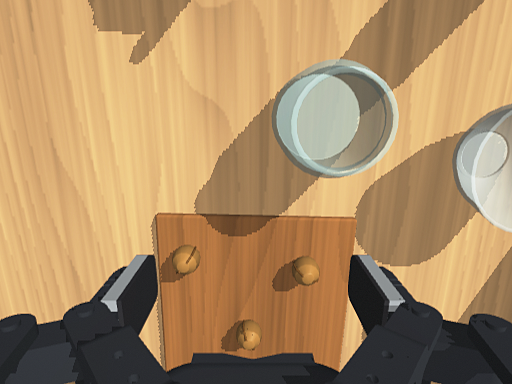

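The wrist view has image right as +x and image up as +y. The jar rim is near (352,118), with nuts at (186,260), (306,271) and (249,334). I'll measure these and move over the brush at the same time.

```bash
python3 - <<'E'
from h import *
np.set_printoptions(precision=1,suppress=True)
c=load('w0')
print(onz(c,351,118,115),onz(c,324,118,6))
for n in[(186,260),(306,271),(249,334)]: print(onz(c,*n,29))
E
```

```text
[600.   60.8 115. ] [602.3  56.4   6. ]
[ 446.2 -103.9   29. ]
[ 587.2 -118.1   29. ]
[ 519.6 -206.5   29. ]
```

Call:
jog_arm(deltas=[[30,6,-12,0,1],[40,8,-12,0,1],[45,8,-12,0,1],[45,8,-12,0,1],[45,8,-12,0,1],[45,8,0,0,1],[40,7,0,0,1],[18,0,0,0,1]])

```text
time_s: 1.2
tool_pos: [578.0, 310.0, 298.1]
eef_rot: [0.706, 0.708, -0.001, -0.0]
force: [-0.5, -0.3, 0.7]
grip_width: 85.4
gripper_force: 0.0
```

```bash
python3 - <<'E'
from h import *
f=grab('wrist','w1');s=readout.sense();print(s['time_s'],s['tool_pos'],s['force'])
h=cv2.cvtColor(f['pixels'],cv2.COLOR_RGB2HSV)
m=((h[...,0]<8)|(h[...,0]>172))&(h[...,1]>170)&(h[...,2]>60)
v,u=np.nonzero(m);print(len(u),u.min(),u.max(),v.min(),v.max())
for r in range(v.min(),v.max()+1,4): print(r,u[v==r].min() if (v==r).any() else 0,u[v==r].max() if (v==r).any() else 0)
E
```

```text
1.25 [577.62339022 311.00976563 297.98420915] [-0.52291982  0.16748558 -0.56948319]
713 242 261 169 213
169 251 253
173 246 257
177 245 258
181 245 259
185 244 259
189 244 260
193 243 260
197 242 260
201 242 261
205 242 261
209 243 260
213 248 254
```

View pics/w1.png

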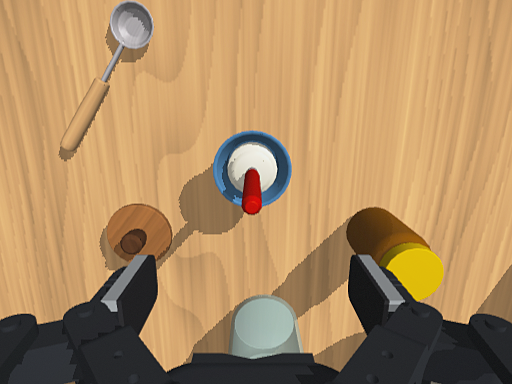

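In this wrist view the holder rim is centred near (252,170), the brush top is at (252,204) and its handle foot is at (252,173). The stopper disc is at (139,234) and its knob at (130,242).

```bash
python3 - <<'E'
from h import *
np.set_printoptions(precision=1,suppress=True)
f=load('w1');h=cv2.cvtColor(f['pixels'],cv2.COLOR_RGB2HSV)
m=((h[...,0]>95)&(h[...,0]<120)&(h[...,1]>120)).astype(np.uint8)
c=max(cv2.findContours(m,0,2)[0],key=cv2.contourArea);e=cv2.fitEllipse(c);print(e,onz(f,*e[0],65),'width',onz(f,e[0][0]+e[1][0]/2,e[0][1],65)-onz(f,*e[0],65))
print('top',onz(f,251.6,204,200),'low',onz(f,252,172,94))
print('disc',onz(f,139,234,32),'knob',onz(f,130,242,62))
print('proj upright',proj(f,[578,312,96]),proj(f,[578,312,200]))
E
```

```text
((251.95089721679688, 169.06922912597656), (69.8721694946289, 71.7002182006836), 99.46746826171875) [576.6 309.2  65. ] width [40.1  0.1  0. ]
top [576.6 309.  200. ] low [576.7 311.7  94. ]
disc [426.8 214.9  32. ] knob [425.8 216.7  62. ]
proj upright [253.2 172.1] [253.4 200.2]
```

Call:
jog_arm(deltas=[[-1,-1,30,0,1],[0,0,40,0,1],[0,0,40,0,0.3],[0,0,27,0,0.0],[0,0,5,0,-0.3],[0,0,0,0,-1],[0,0,0,0,-1],[0,0,0,0,-1]])

```text
time_s: 2.25
tool_pos: [577.5, 307.2, 158.5]
eef_rot: [0.707, 0.707, 0.001, 0.0]
force: [1.0, -0.6, -0.8]
grip_width: 15.0
gripper_force: 58.4
```

Call:
jog_arm(deltas=[[0,0,-20,0,-1],[0,0,-40,0,-1],[0,0,-45,0,-1],[0,0,-40,0,-1],[0,0,0,0,-1]])

```text
time_s: 2.88
tool_pos: [578.0, 307.6, 306.7]
eef_rot: [0.707, 0.707, 0.003, 0.001]
force: [0.2, 0.6, -1.0]
grip_width: 14.6
gripper_force: 58.6
```

```bash
python3 - <<'E'
from h import *
a=grab('scene','s1');b=grab('side','d1')
s=readout.sense();print(s['time_s'],s['tool_pos'],s['grip_width'],s['gripper_force'])
A=cv2.resize(a['pixels'][60:180,230:350],(400,400));B=cv2.resize(b['pixels'][40:180,140:280],(400,400))
cv2.imwrite('pics/g1.png',np.hstack([A,B])[:,:,::-1])
E
```

```text
2.975 [577.25528051 307.18491833 302.46760793] 14.911341488436388 58.62682029604912
```

View pics/g1.png

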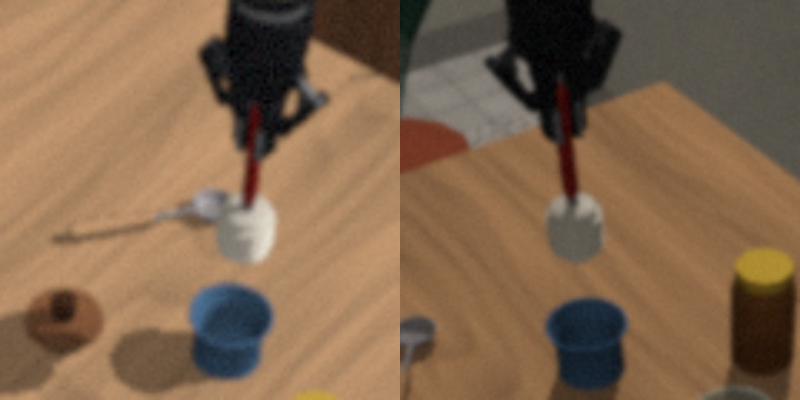

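The brush is held, hanging vertically below the gripper and clear of the holder. Next I'll carry it over the jar and check the alignment there.

Call:
jog_arm(deltas=[[-15,2,0,0,-1],[-30,3,0,0,-1],[-42,4,0,0,-1],[-45,4,0,0,-1],[-45,4,0,0,-1],[-40,4,0,0,-1],[-22,2,0,0,-1],[-8,0,0,0,-1]])

```text
time_s: 3.98
tool_pos: [599.7, 58.6, 301.6]
eef_rot: [0.708, 0.706, -0.0, -0.0]
force: [-0.1, 0.2, -1.3]
grip_width: 14.8
gripper_force: 58.6
```

```bash
python3 - <<'E'
from h import *
np.set_printoptions(precision=1,suppress=True)
a=load('s1');b=load('d1')
print(tri(a,(303.8,129),b,(200.9,119.8)))
a=grab('scene','s2');b=grab('side','d2');w=grab('wrist','w2')
s=readout.sense();print(s['time_s'],s['tool_pos'])
A=cv2.resize(a['pixels'][120:240,200:320],(400,400));B=cv2.resize(b['pixels'][110:230,200:320],(400,400))
W=cv2.resize(w['pixels'],(400,300));o=np.zeros((400,400,3),np.uint8)
cv2.imwrite('pics/g2.png',np.hstack([A,B])[:,:,::-1])
E
```

```text
(array([578.9, 314. , 186.6]), np.float64(4.014666410218742))
4.125 [599.9  60.4 302.1]
```

View pics/g2.png

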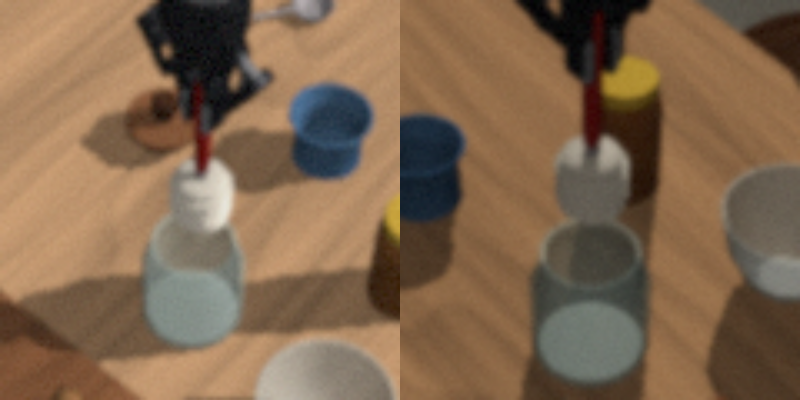

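View pics/w2.png

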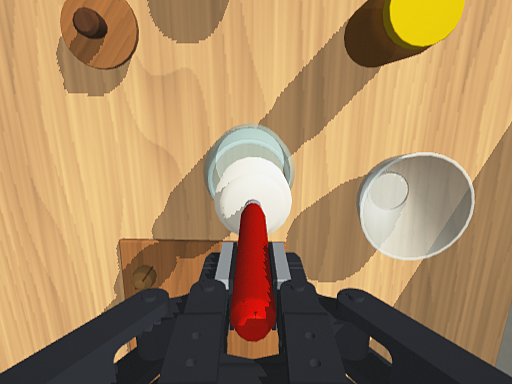

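Both external views show the brush head hanging just above the jar mouth. The wrist view puts the jar rim between u=206 and 292 with its top at v=125, and the head at (253,190). I'll compare these with projections.

```bash
python3 - <<'E'
from h import *
np.set_printoptions(precision=1,suppress=True)
a=load('s2');b=load('d2');w=load('w2')
for p in([600,59,152],[600,59,228],[600,59,115],[600,59,6],[600,59,240]): print(p,proj(a,p),proj(b,p),proj(w,p))
print('scene head pix',200+202*.3,120+195*.3,'rim',200+195*.3,120+246*.3,'side head',200+192*.3,110+178*.3,'rim',200+192*.3,110+260*.3)
# head white mask in wrist: left/right edges
px=w['pixels'].astype(int);m=(px.min(2)>185)&(px.max(2)-px.min(2)<40);m[:, :200]=0;m[:,310:]=0
for r in range(155,240,6):
    u=np.nonzero(m[r])[0];print(r,(u.min(),u.max()) if len(u) else '')
# rim outer points
for u,v in((206,165),(292,165),(249,125)): print(onz(w,u,v,115))
E
```

```text
[600, 59, 152] [259.3 186.2] [257.4 173.6] [253.3 186.9]
[600, 59, 228] [259.8 170.8] [257.5 151.7] [253.7 214.3]
[600, 59, 115] [259.1 193.2] [257.4 183.5] [253.2 178. ]
[600, 59, 6] [258.5 212.3] [257.4 210.1] [253.  160.2]
[600, 59, 240] [259.8 168.3] [257.5 148. ] [253.7 220.4]
scene head pix 260.6 178.5 rim 258.5 193.8 side head 257.6 163.4 rim 257.6 188.0
155 (np.int64(217), np.int64(282))
161 (np.int64(216), np.int64(283))
167 (np.int64(216), np.int64(278))
173 (np.int64(218), np.int64(282))
179 (np.int64(221), np.int64(285))
185 (np.int64(218), np.int64(288))
191 (np.int64(216), np.int64(289))
197 (np.int64(222), np.int64(290))
203 (np.int64(222), np.int64(291))
209 (np.int64(223), np.int64(289))
215 (np.int64(225), np.int64(287))
221 (np.int64(266), np.int64(284))
227 (np.int64(267), np.int64(278))
233 (np.int64(268), np.int64(268))
239 
[552.7  72.3 115. ]
[638.8  72.3 115. ]
[595.9 111.4 115. ]
```

```bash
python3 - <<'E'
from h import *
np.set_printoptions(precision=1,suppress=True)
w=load('w2');w0=load('w0')
def edges(f,p0,p1,z):
    g=cv2.GaussianBlur(cv2.cvtColor(f['pixels'],cv2.COLOR_RGB2GRAY),(3,3),0).astype(float)
    n=int(max(abs(p1[0]-p0[0]),abs(p1[1]-p0[1])));U=np.linspace(p0,p1,n+1)
    val=np.array([g[int(round(v)),int(round(u))] for u,v in U]);d=np.gradient(val)
    return [(U[i].astype(int).tolist(),round(d[i]),onz(f,*U[i],z)[:2].round().tolist()) for i in range(1,n) if abs(d[i])>=5 and abs(d[i])>=abs(d[i-1]) and abs(d[i])>abs(d[i+1])]
print('w0 row118');[print(*e) for e in edges(w0,(265,118),(415,118),115)]
print('w0 col352');[print(*e) for e in edges(w0,(352,45),(352,190),115)]
print('w2 col249');[print(*e) for e in edges(w,(249,110),(249,160),115)]
print('w2 row175');[print(*e) for e in edges(w,(195,178),(305,178),115)]
print('w2 head col');[print(*e) for e in edges(w,(240,140),(240,250),160)]
E
```

```text
w0 row118
[271, 118] -10 [538.0, 61.0]
[276, 118] 26 [542.0, 61.0]
[291, 118] 16 [554.0, 61.0]
[297, 118] -8 [558.0, 61.0]
[356, 118] 8 [604.0, 61.0]
[359, 118] -34 [606.0, 61.0]
[384, 118] -11 [625.0, 61.0]
[386, 118] 8 [627.0, 61.0]
[393, 118] 28 [632.0, 61.0]
[398, 118] -12 [636.0, 61.0]
[409, 118] 6 [645.0, 61.0]
w0 col352
[352, 60] 14 [597.0, 102.0]
[352, 65] 12 [597.0, 99.0]
[352, 68] -26 [598.0, 97.0]
[352, 72] -16 [598.0, 94.0]
[352, 75] 6 [598.0, 92.0]
[352, 91] 24 [599.0, 81.0]
[352, 138] -17 [602.0, 46.0]
[352, 164] -8 [604.0, 25.0]
[352, 168] 24 [604.0, 22.0]
[352, 171] -12 [604.0, 19.0]
[352, 174] 10 [605.0, 17.0]
w2 col249
[249, 128] 15 [596.0, 109.0]
[249, 139] 7 [596.0, 98.0]
[249, 142] -10 [596.0, 95.0]
[249, 156] 20 [596.0, 81.0]
w2 row175
[203, 178] -10 [549.0, 59.0]
[208, 178] 27 [554.0, 59.0]
[212, 178] -11 [558.0, 59.0]
[220, 178] 21 [566.0, 59.0]
[285, 178] -42 [632.0, 59.0]
[289, 178] 14 [636.0, 59.0]
[294, 178] 6 [641.0, 59.0]
[302, 178] 8 [649.0, 59.0]
w2 head col
[240, 144] -10 [589.0, 98.0]
[240, 159] 22 [589.0, 86.0]
[240, 208] -16 [588.0, 42.0]
[240, 213] -10 [588.0, 37.0]
[240, 217] -10 [588.0, 33.0]
[240, 219] -9 [588.0, 31.0]
[240, 224] -7 [588.0, 26.0]
[240, 229] -5 [588.0, 21.0]
```

The inner rim edges in both wrist frames give the jar centre as (595, 58.5), with a 73 mm width that matches the given size. The brush foot is near (597, 58), so I'll shift x by -4 and go in.

Call:
jog_arm(deltas=[[0,-4,0,0,-1],[0,0,20,0,-1],[0,0,20,0,-1],[0,0,20,0,-1],[0,0,10,0,-1],[0,0,0,0,-1]])

```text
time_s: 4.88
tool_pos: [595.5, 60.6, 231.9]
eef_rot: [0.707, 0.707, -0.0, -0.0]
force: [-0.3, -0.4, 1.0]
grip_width: 14.4
gripper_force: 58.6
```

Call:
jog_arm(deltas=[[0,0,20,0,-1],[0,0,20,0,-1],[0,0,15,0,-1],[0,0,8,0,-1],[0,0,2,0,-1],[0,0,0,0,-1],[0,0,0,0,-1]])

```text
time_s: 5.75
tool_pos: [596.3, 60.0, 168.0]
eef_rot: [0.707, 0.707, 0.0, 0.0]
force: [-0.3, 1.3, -0.8]
grip_width: 14.7
gripper_force: 58.6
```

```bash
python3 - <<'E'
from h import *
a=grab('scene','s3');b=grab('side','d3')
s=readout.sense();print(s['time_s'],s['tool_pos'],s['force'])
A=cv2.resize(a['pixels'][120:240,200:320],(400,400));B=cv2.resize(b['pixels'][110:230,200:320],(400,400))
cv2.imwrite('pics/g3.png',np.hstack([A,B])[:,:,::-1])
E
```

```text
5.85 [596.23052373  60.03029654 167.80948402] [ 0.09191061  0.17807563 -0.14433839]
```

View pics/g3.png

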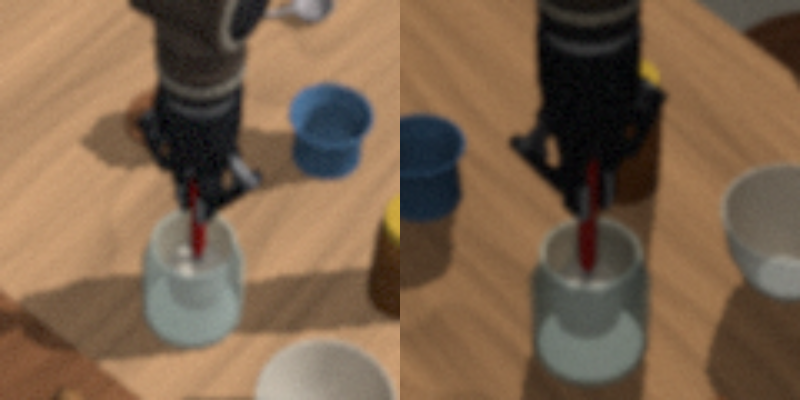

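The brush is inside the jar, near the floor, with no lateral force. I'll go slightly lower and do the strokes.

Call:
jog_arm(deltas=[[0,0,4,0,-1],[0,0,0,0,-1],[0,0,-20,0,-1],[0,0,-30,0,-1],[0,0,-20,0,-1],[0,0,0,0,-1],[0,0,0,0,-1]])

```text
time_s: 6.72
tool_pos: [595.7, 60.0, 232.3]
eef_rot: [0.707, 0.707, -0.0, -0.0]
force: [-0.6, 0.5, -1.8]
grip_width: 14.6
gripper_force: 58.7
```

Call:
jog_arm(deltas=[[0,0,20,0,-1],[0,0,30,0,-1],[0,0,16,0,-1],[0,0,4,0,-1],[0,0,0,0,-1],[0,0,0,0,-1],[0,0,0,0,-1]])

```text
time_s: 7.6
tool_pos: [596.4, 60.0, 164.2]
eef_rot: [0.707, 0.707, 0.001, 0.0]
force: [-0.9, -0.1, -0.2]
grip_width: 14.9
gripper_force: 58.6
```

Call:
jog_arm(deltas=[[0,0,-20,0,-1],[0,0,-30,0,-1],[0,0,-20,0,-1],[0,0,0,0,-1],[0,0,0,0,-1],[0,0,0,0,-1]])

```text
time_s: 8.35
tool_pos: [595.5, 59.9, 232.1]
eef_rot: [0.707, 0.707, -0.001, -0.001]
force: [-0.1, -0.5, -1.8]
grip_width: 14.7
gripper_force: 58.7
```

Call:
jog_arm(deltas=[[0,0,20,0,-1],[0,0,30,0,-1],[0,0,16,0,-1],[0,0,4,0,-1],[0,0,0,0,-1],[0,0,0,0,-1],[0,0,0,0,-1]])

```text
time_s: 9.22
tool_pos: [596.4, 60.0, 164.2]
eef_rot: [0.707, 0.707, 0.001, 0.0]
force: [-0.4, 0.7, -0.6]
grip_width: 14.6
gripper_force: 58.6
```

Call:
jog_arm(deltas=[[0,0,-20,0,-1],[0,0,-35,0,-1],[0,0,-35,0,-1],[0,0,-35,0,-1],[0,0,-15,0,-1],[0,0,0,0,-1]])

```text
time_s: 9.98
tool_pos: [596.6, 60.1, 305.0]
eef_rot: [0.707, 0.707, 0.001, 0.001]
force: [0.7, -0.2, -0.7]
grip_width: 14.5
gripper_force: 58.7
```

Call:
jog_arm(deltas=[[15,-2,0,0,-1],[30,-3,0,0,-1],[42,-3,0,0,-1],[45,-3,0,0,-1],[45,-3,0,0,-1],[40,-3,0,0,-1],[22,-2,0,0,-1],[8,0,0,0,-1]])

```text
time_s: 10.98
tool_pos: [576.4, 308.2, 302.4]
eef_rot: [0.707, 0.708, -0.001, -0.0]
force: [0.8, -0.5, -0.7]
grip_width: 14.7
gripper_force: 58.7
```

Call:
jog_arm(deltas=[[0,0,20,0,-1],[0,0,35,0,-1],[0,0,25,0,-1],[0,0,5,0,-1],[0,0,0,0,-1]])

```text
time_s: 11.6
tool_pos: [577.2, 306.3, 218.8]
eef_rot: [0.707, 0.707, 0.0, 0.0]
force: [0.7, -0.6, -0.2]
grip_width: 14.5
gripper_force: 58.7
```

```bash
python3 - <<'E'
from h import *
w=grab('wrist','w4')
s=readout.sense();print(s['time_s'],s['tool_pos'],s['force'])
print([proj(w,p) for p in([577,309,65],[577,309,70],[577,309,146])])
f=w;h=cv2.cvtColor(f['pixels'],cv2.COLOR_RGB2HSV)
m=((h[...,0]>95)&(h[...,0]<120)&(h[...,1]>120)).astype(np.uint8);v,u=np.nonzero(m);print(u.min(),u.max(),v.min(),v.max())
px=w['pixels'].astype(int);q=(px.min(2)>170)&(px.max(2)-px.min(2)<45)
for r in range(120,300,12):
    x=np.nonzero(m[r])[0];y=np.nonzero(q[r,180:330])[0]+180;print(r,(x.min(),x.max()) if len(x) else '',(y.min(),y.max()) if len(y) else '')
E
```

```text
11.65 [577.47573057 306.63502931 219.5634551 ] [-0.21351818 -1.20362959 -0.73149871]
[array([252.75103018, 182.2612922 ]), array([252.76195017, 183.548781  ]), array([252.98673466, 210.05132147])]
3 466 134 383
120  
132  
144 (np.int64(222), np.int64(282)) 
156 (np.int64(211), np.int64(293)) 
168 (np.int64(205), np.int64(299)) (np.int64(227), np.int64(278))
180 (np.int64(203), np.int64(301)) (np.int64(220), np.int64(285))
192 (np.int64(205), np.int64(299)) (np.int64(216), np.int64(289))
204 (np.int64(209), np.int64(295)) (np.int64(220), np.int64(290))
216  (np.int64(225), np.int64(287))
228  (np.int64(267), np.int64(277))
240  
252  
264  
276 (np.int64(200), np.int64(200)) 
288  (np.int64(226), np.int64(227))
```

Call:
jog_arm(deltas=[[0,0,15,0,-1],[0,0,15,0,-1],[0,0,15,0,-1],[0,0,10,0,-1],[0,0,4,0,-1],[0,0,1,0,-1],[0,0,0,0,-1]])

```text
time_s: 12.52
tool_pos: [577.2, 307.1, 158.7]
eef_rot: [0.707, 0.707, 0.0, 0.0]
force: [0.1, -0.0, -0.8]
grip_width: 14.6
gripper_force: 58.7
```

Call:
jog_arm(deltas=[[0,0,1,0,-1],[0,0,0,0,-0.5],[0,0,0,0,-0.2],[0,0,0,0,0.2],[0,0,-20,0,0.5],[0,0,-40,0,0.5],[0,0,-50,0,1],[0,0,-20,0,1]])

```text
time_s: 13.52
tool_pos: [577.5, 307.3, 290.9]
eef_rot: [0.707, 0.707, 0.002, 0.001]
force: [0.4, -0.2, -0.8]
grip_width: 85.5
gripper_force: 0.0
```

```bash
python3 - <<'E'
from h import *
np.set_printoptions(precision=1,suppress=True)
f=grab('wrist','w5');s=readout.sense();print(s['time_s'],s['tool_pos'],s['grip_width'])
h=cv2.cvtColor(f['pixels'],cv2.COLOR_RGB2HSV)
m=((h[...,0]<8)|(h[...,0]>172))&(h[...,1]>170)&(h[...,2]>60);v,u=np.nonzero(m)
t=v>v.max()-14
print(u.min(),u.max(),v.min(),v.max(),'top',onz(f,u[t].mean(),v[t].mean(),203),'low',onz(f,u[v<v.min()+8].mean(),v.min()+2,94))
cv2.imwrite('pics/w5c.png',cv2.resize(f['pixels'],(800,600))[:,:,::-1])
E
```

```text
13.575 [577.8 307.4 292.4] 85.76133437935935
242 262 168 212 top [576.8 309.2 203. ] low [576.8 313.2  94. ]
```

The brush stands upright, where it was at the start. Now to the board.

Call:
jog_arm(deltas=[[-30,-5,-5,0,1],[-50,-6,-5,0,1],[-55,-6,-5,0,1],[-55,-6,-5,0,1],[-55,-6,-5,0,1],[-55,-6,-5,0,1],[-55,-6,-5,0,1],[-50,-6,0,0,1]])

```text
time_s: 14.58
tool_pos: [529.5, -99.9, 322.0]
eef_rot: [0.707, 0.707, 0.0, 0.0]
force: [0.5, 0.5, -0.7]
grip_width: 85.4
gripper_force: 0.0
```

Call:
jog_arm(deltas=[[-35,-7,0,0,1],[-15,-3,0,0,1],[0,0,0,0,1]])

```text
time_s: 14.95
tool_pos: [519.8, -148.4, 321.8]
eef_rot: [0.708, 0.707, -0.0, -0.0]
force: [0.4, 0.6, -0.5]
grip_width: 85.3
gripper_force: 0.0
```

```bash
cat > nuts.py <<'E'
from h import *
np.set_printoptions(precision=1,suppress=True)
def nuts(f,z=29):
    h=cv2.cvtColor(cv2.GaussianBlur(f['pixels'],(3,3),0),cv2.COLOR_RGB2HSV)
    m=((h[...,0]>=12)&(h[...,0]<=22)&(h[...,1]>100)&(h[...,2]>90)).astype(np.uint8)*255
    m=cv2.morphologyEx(m,2,np.ones((3,3)))
    r=[]
    for c in cv2.findContours(m,0,2)[0]:
        A=cv2.contourArea(c)
        if 60<A<3000:
            (u,v),R=cv2.minEnclosingCircle(c);r.append((round(u),round(v),A,round(R),onz(f,u,v,z)[:2]))
    return m,r
E
python3 - <<'E'
from nuts import *
f=grab('wrist','w6');s=readout.sense();print(s['time_s'],s['tool_pos'])
h=cv2.cvtColor(f['pixels'],cv2.COLOR_RGB2HSV)
w0=load('w0');h0=cv2.cvtColor(w0['pixels'],cv2.COLOR_RGB2HSV)
print('nut px',h0[271,306],h0[265,300],h0[260,186],'board',h0[300,280],h0[240,250],'table',h0[60,240])
for r in nuts(f)[1]:print(*r)
E
```

```text
15.0 [ 520.  -147.6  322. ]
nut px [ 16 162 195] [ 16 156 137] [ 16 153 205] board [ 14 158 150] [ 14 164 176] table [ 18 117 226]
```

View pics/w6.png

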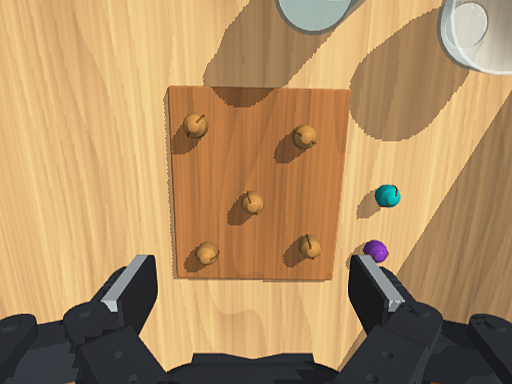

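There are five nuts, at (195,125), (305,137), (253,203), (207,253) and (311,247). The turquoise ball at (388,196) and the purple one at (376,251) are off the board. I'll compute positions.

```bash
python3 - <<'E'
from nuts import *
f=load('w6');h=cv2.cvtColor(cv2.GaussianBlur(f['pixels'],(5,5),0),cv2.COLOR_RGB2HSV)
for u,v in[(195,125),(305,137),(253,203),(207,253),(311,247)]:
    m=(h[v-18:v+18,u-18:u+18,0]>=16).astype(np.uint8);n,l,st,ce=cv2.connectedComponentsWithStats(m);k=1+st[1:,4].argmax() if n>1 else 0
    print(u,v,'mask',ce[k]+[u-18,v-18],st[k],onz(f,u,v,29)[:2],onz(f,*(ce[k]+[u-18,v-18]),29)[:2])
print('decoys',onz(f,388,196,16),onz(f,376,251,16))
print('board',[onz(f,*p,12)[:2] for p in[(169,86),(349,90),(178,278),(333,280)]])
E
```

```text
195 125 mask [195.2 125.1] [  7   6  24  25 436] [ 445.5 -102.9] [ 445.7 -103.1]
305 137 mask [304.3 136.2] [  6   6  24  24 428] [ 587.5 -118.3] [ 586.6 -117.3]
253 203 mask [252.4 202.5] [  7   7  22  22 368] [ 519.9 -207.8] [ 519.2 -207. ]
207 253 mask [206.5 252.9] [  7   7  22  23 356] [ 453.6 -283. ] [ 453.  -282.8]
311 247 mask [309.7 246.7] [  6   7  22  22 359] [ 603.  -273.8] [ 601.1 -273.2]
decoys [ 710.1 -201.6   16. ] [ 702.2 -286.3   16. ]
board [array([411.5, -54.7]), array([644.6, -59.8]), array([ 404.8, -333.1]), array([ 642.9, -336.9])]
```

Call:
jog_arm(deltas=[[22,-35,30,0,1],[22,-39,50,0,0.5],[0,0,55,0,0.2],[0,0,50,0,0.2],[0,0,25,0,0.2],[0,0,0,0,0.2]])

```text
time_s: 15.75
tool_pos: [447.4, -103.9, 114.0]
eef_rot: [0.706, 0.708, -0.001, -0.002]
force: [0.0, -0.2, 0.6]
grip_width: 51.0
gripper_force: 0.0
```

```bash
cat >> nuts.py <<'E'
def near(x,y,z=29,name=None,r=45):
    f=grab('wrist',name);s=readout.sense();u,v=proj(f,[x,y,z]).round().astype(int)
    h=cv2.cvtColor(cv2.GaussianBlur(f['pixels'],(5,5),0),cv2.COLOR_RGB2HSV)
    m=((h[...,0]>=16)&(h[...,0]<24)&(h[...,1]>110)&(h[...,2]>60)).astype(np.uint8)
    y0,x0=max(v-r,0),max(u-r,0);n,l,st,ce=cv2.connectedComponentsWithStats(m[y0:v+r,x0:u+r]);k=1+st[1:,4].argmax()
    p=ce[k]+[x0,y0];print('t',s['time_s'],'tcp',np.array(s['tool_pos']),'w',round(s['grip_width'],1),'exp',u,v,'got',p,st[k],onz(f,*p,z)[:2])
E
python3 -c "
from nuts import *
near(445.6,-103,29,'w7')"
```

```text
t 15.8 tcp [ 448.5 -104.4  115.7] w 51.2 exp 251 207 got [251.  207.3] [  23   23   45   45 1471] [ 445.4 -103. ]
```

Call:
jog_arm(deltas=[[1,-1,35,0,0.2],[0,0,35,0,0.2],[0,0,18,0,0.2],[0,0,0,0,0.2],[0,0,0,0,-1],[0,0,0,0,-1],[0,0,0,0,-1]])

```text
time_s: 16.68
tool_pos: [449.2, -104.6, 30.0]
eef_rot: [0.707, 0.707, 0.001, 0.001]
force: [-0.3, 0.9, 5.9]
grip_width: 29.2
gripper_force: 58.8
```

Call:
jog_arm(deltas=[[0,0,-40,0,-1],[0,0,-55,0,-1],[0,0,-50,0,-1],[0,0,-10,0,-1],[0,0,0,0,-1]])

```text
time_s: 17.3
tool_pos: [448.3, -104.6, 183.9]
eef_rot: [0.707, 0.707, 0.001, 0.001]
force: [-0.5, 0.4, 0.6]
grip_width: 29.4
gripper_force: 59.7
```

Call:
jog_arm(deltas=[[25,22,0,0,-1],[40,36,0,0,-1],[45,40,0,0,-1],[37,34,0,0,-1],[15,16,0,0,-1],[0,0,0,0,-1]])

```text
time_s: 18.05
tool_pos: [595.5, 58.6, 180.0]
eef_rot: [0.706, 0.708, -0.002, -0.001]
force: [0.1, -0.1, -0.2]
grip_width: 29.1
gripper_force: 59.7
```

```bash
python3 - <<'E'
from nuts import *
f=grab('wrist','w8');a=grab('scene','s8');b=grab('side','d8');s=readout.sense();print(s['tool_pos'],s['grip_width'])
print(proj(f,[595,58.5,115]),proj(f,[595-42,58.5,115]),proj(f,[595+42,58.5,115]),proj(f,[595,100.5,115]))
A=cv2.resize(a['pixels'][120:240,200:320],(300,300));B=cv2.resize(b['pixels'][110:230,200:320],(300,300))
W=cv2.resize(f['pixels'],(500,375));o=np.zeros((600,800,3),np.uint8);o[:300,500:]=A;o[300:,500:]=B;o[:375,:500]=W
cv2.imwrite('pics/g8.png',o[:,:,::-1])
E
```

```text
[594.6  56.9 181.7] 29.343696016519285
[252.9 217.8] [188.6 217.6] [317.3 218. ] [253.1 153.5]
```

View pics/g8.png

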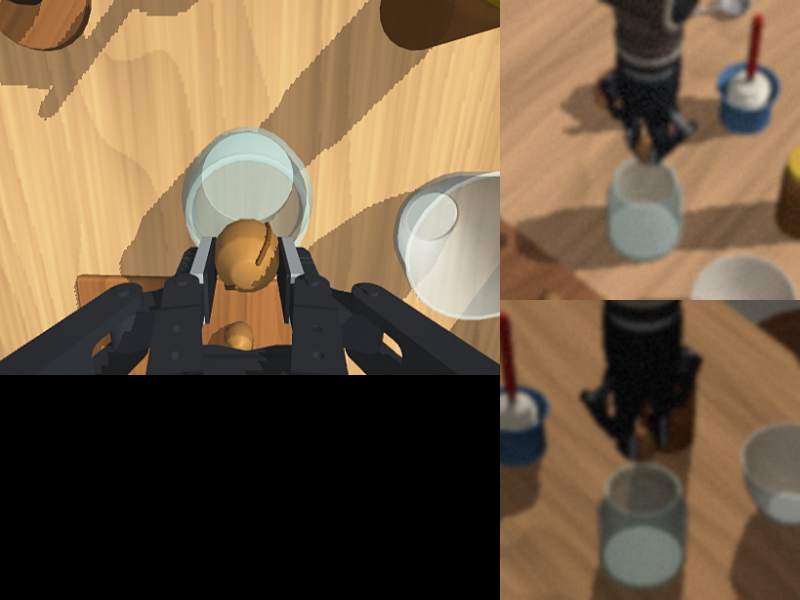

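The wrist view shows the nut held over the jar, with the rim where expected: u 190..318 in full-size pixels, against a predicted 189..317. The brush stands in its holder. I'll lower and release.

Call:
jog_arm(deltas=[[0,1,25,0,-1],[0,0,22,0,-1],[0,0,3,0,-1],[0,0,0,0,-1],[0,0,0,0,0.2],[0,0,0,0,0.2],[0,0,0,0,0.2],[0,0,-10,0,0.2]])

```text
time_s: 19.2
tool_pos: [596.2, 57.5, 142.5]
eef_rot: [0.707, 0.707, -0.001, -0.0]
force: [0.0, 0.1, -0.3]
grip_width: 51.2
gripper_force: 0.0
```

Call:
jog_arm(deltas=[[0,0,-40,0,0.2],[-30,0,-10,0,0.2],[-50,-2,0,0,0.2],[-50,-3,0,0,0.2],[-35,-2,0,0,0.2],[-10,-1,-5,0,0.2],[0,0,0,0,0.2]])

```text
time_s: 20.08
tool_pos: [589.0, -117.7, 198.7]
eef_rot: [0.707, 0.707, 0.001, 0.0]
force: [0.1, -0.0, -0.1]
grip_width: 51.1
gripper_force: 0.0
```

```bash
python3 - <<'E'
from nuts import *
near(586.6,-117.5,29,'w9',40)
f=load('w9')
h=cv2.cvtColor(cv2.GaussianBlur(f['pixels'],(5,5),0),cv2.COLOR_RGB2HSV)
m=((h[...,0]>=16)&(h[...,0]<24)&(h[...,1]>130)&(h[...,2]>60)).astype(np.uint8)
for x,y,z in((445.6,-103,29),(519.2,-207,29),(453,-282.8,29),(601,-273.4,29),(595,58,20)): print(proj(f,(x,y,z)))
n,l,st,ce=cv2.connectedComponentsWithStats(m)
for i in range(1,n):
    if 150<st[i,4]<4000: print(ce[i],st[i])
E
```

```text
t 20.125 tcp [ 589.  -117.   198.4] w 51.5 exp 250 181 got [250.  180.5] [ 24  24  33  32 762] [ 586.3 -117.1]
[101.4 166.2]
[185.6 265.1]
[129.6 327.1]
[263.7 319.6]
[259.9 -26.6]
[250.  180.5] [234 165  33  32 762]
[263.8 319.9] [250 304  28  32 673]
```

Call:
jog_arm(deltas=[[0,-3,40,0,0.2],[0,0,50,0,0.2],[0,0,50,0,0.2],[0,0,26,0,0.2],[0,0,6,0,0.2],[0,0,0,0,0.2]])

```text
time_s: 20.88
tool_pos: [586.2, -116.7, 26.4]
eef_rot: [0.707, 0.708, 0.0, 0.0]
force: [0.1, 0.7, 0.1]
grip_width: 51.4
gripper_force: 0.0
```

Call:
jog_arm(deltas=[[0,0,0,0,-1],[0,0,0,0,-1],[0,0,0,0,-1]])

```text
time_s: 21.25
tool_pos: [587.0, -117.4, 27.9]
eef_rot: [0.707, 0.707, 0.001, 0.001]
force: [-0.9, 1.0, 6.4]
grip_width: 29.5
gripper_force: 59.2
```

Call:
jog_arm(deltas=[[0,0,-40,0,-1],[0,0,-55,0,-1],[30,2,-50,0,-1],[45,3,-5,0,-1],[50,3,0,0,-1],[38,2,0,0,-1],[12,0,0,0,-1],[0,0,0,0,-1]])

```text
time_s: 22.25
tool_pos: [595.8, 57.7, 176.2]
eef_rot: [0.707, 0.708, 0.0, 0.0]
force: [-0.4, 0.5, 0.3]
grip_width: 29.4
gripper_force: 59.6
```

```bash
cat >> nuts.py <<'E'
def over(name):
    f=grab('wrist',name);s=readout.sense();print('t',s['time_s'],'tcp',np.array(s['tool_pos']),'w',round(s['grip_width'],1),'force',np.array(s['force']))
    h=cv2.cvtColor(cv2.GaussianBlur(f['pixels'],(5,5),0),cv2.COLOR_RGB2HSV)
    m=((h[...,0]>=10)&(h[...,0]<24)&(h[...,1]>130)&(h[...,2]>60)).astype(np.uint8)
    n,l,st,ce=cv2.connectedComponentsWithStats(m);c=proj(f,[595,58.5,30]);print('jar',proj(f,[595,58.5,115]),c)
    for i in range(1,n):
        if 100<st[i,4]<6000: print(ce[i],st[i])
E
python3 -c "
from nuts import *
over('w10')"
```

```text
t 22.3 tcp [595.7  57.  176.1] w 29.8 force [ 0.8 -0.4 -0.9]
jar [252.2 218.5] [252.1 186.3]
[41.6 21.7] [   0    0   89   50 3732]
[446.4  20.1] [ 389    0  123   50 4852]
[254.7 183.6] [239 168  32  32 825]
[109.5 292.8] [  75  283   94   33 1343]
[103.8 352.2] [ 95 342  18  22 143]
[143.5 375.5] [131 360  21  24 213]
```

Nut 1 lies at the centre of the jar's floor, and nut 2 is held above the jar.

Call:
jog_arm(deltas=[[0,0,22,0,-1],[0,0,20,0,-1],[0,0,3,0,-1],[0,0,0,0,-1],[0,0,0,0,0.2],[0,0,0,0,0.2],[0,0,0,0,0.2],[0,0,-10,0,0.2]])

```text
time_s: 23.3
tool_pos: [595.2, 57.5, 140.5]
eef_rot: [0.707, 0.707, -0.001, -0.0]
force: [0.3, -0.5, -0.0]
grip_width: 51.3
gripper_force: 0.0
```

Call:
jog_arm(deltas=[[0,0,-40,0,0.2],[-35,-10,-15,0,0.2],[-55,-15,0,0,0.2],[-55,-15,0,0,0.2],[-55,-15,0,0,0.2],[-45,-15,0,0,0.2],[-20,-6,0,0,0.2],[0,0,0,0,0.2]])

```text
time_s: 24.3
tool_pos: [519.6, -208.4, 196.2]
eef_rot: [0.708, 0.706, 0.0, 0.0]
force: [0.3, 0.2, -1.1]
grip_width: 51.3
gripper_force: 0.0
```

```bash
python3 -c "
from nuts import *
near(519.2,-207,29,'w11')"
```

```text
t 24.35 tcp [ 519.9 -207.4  196.1] w 51.2 exp 252 180 got [252.4 180.3] [ 29  29  33  33 779] [ 519.1 -206.9]
```

Call:
jog_arm(deltas=[[0,0,40,0,0.2],[0,0,50,0,0.2],[0,0,50,0,0.2],[0,0,24,0,0.2],[0,0,5,0,0.2],[0,0,0,0,0.2]])

```text
time_s: 25.1
tool_pos: [520.5, -206.8, 27.4]
eef_rot: [0.707, 0.708, 0.0, 0.0]
force: [0.1, -0.3, 0.5]
grip_width: 51.0
gripper_force: 0.0
```

Call:
jog_arm(deltas=[[0,0,0,0,-1],[0,0,0,0,-1],[0,0,0,0,-1],[0,0,-40,0,-1],[0,0,-55,0,-1],[0,0,-50,0,-1],[0,0,-5,0,-1]])

```text
time_s: 25.98
tool_pos: [521.9, -208.4, 182.2]
eef_rot: [0.707, 0.707, 0.002, 0.004]
force: [0.5, -0.1, -0.7]
grip_width: 29.2
gripper_force: 59.6
```

Call:
jog_arm(deltas=[[35,10,0,0,-1],[55,15,0,0,-1],[55,15,0,0,-1],[55,15,0,0,-1],[45,15,0,0,-1],[20,6,0,0,-1],[0,0,0,0,-1]])

```text
time_s: 26.85
tool_pos: [595.6, 58.3, 176.1]
eef_rot: [0.706, 0.708, -0.0, -0.0]
force: [-0.6, -0.5, 0.5]
grip_width: 29.2
gripper_force: 59.6
```

```bash
python3 -c "
from nuts import *
over('w12')"
```

```text
t 26.9 tcp [595.4  57.2 176.3] w 29.5 force [-0.1 -0.9 -1.3]
jar [252.5 219.4] [252.5 186.9]
[42.2 22. ] [   0    0   90   51 3791]
[447.1  20.5] [ 390    0  122   51 4936]
[109.3 293. ] [  75  283   94   33 1302]
[103.9 352.2] [ 95 342  18  22 142]
[143.6 375.6] [131 361  21  23 213]
```

Call:
jog_arm(deltas=[[0,0,22,0,-1],[0,0,20,0,-1],[0,0,3,0,-1],[0,0,0,0,-1],[0,0,0,0,0.2],[0,0,0,0,0.2],[0,0,0,0,0.2],[0,0,-10,0,0.2]])

```text
time_s: 27.9
tool_pos: [595.2, 57.5, 141.5]
eef_rot: [0.707, 0.707, -0.001, -0.0]
force: [0.2, 0.1, -0.6]
grip_width: 51.1
gripper_force: 0.0
```

Call:
jog_arm(deltas=[[0,0,-40,0,0.2],[-40,-16,-15,0,0.2],[-55,-24,0,0,0.2],[-55,-24,0,0,0.2],[-55,-24,0,0,0.2],[-55,-24,0,0,0.2],[-50,-20,0,0,0.2],[-30,-11,0,0,0.2]])

```text
time_s: 28.9
tool_pos: [451.6, -284.7, 197.7]
eef_rot: [0.708, 0.706, 0.0, 0.001]
force: [1.5, 0.4, -0.4]
grip_width: 51.0
gripper_force: 0.0
```

```bash
python3 -c "
from nuts import *
near(453,-282.8,29,'w13')"
```

```text
t 28.95 tcp [ 450.9 -287.   197.6] w 51.8 exp 254 179 got [254.2 179.4] [ 29  30  33  33 775] [ 452.9 -282.8]
```

Call:
jog_arm(deltas=[[1,1,40,0,0.2],[0,0,50,0,0.2],[0,0,50,0,0.2],[0,0,24,0,0.2],[0,0,5,0,0.2],[0,0,0,0,0.2]])

```text
time_s: 29.7
tool_pos: [454.3, -281.7, 28.7]
eef_rot: [0.707, 0.707, 0.0, 0.0]
force: [-0.3, -0.1, -0.3]
grip_width: 51.5
gripper_force: 0.0
```

Call:
jog_arm(deltas=[[0,0,0,0,-1],[0,0,0,0,-1],[0,0,0,0,-1],[0,0,-40,0,-1],[0,0,-55,0,-1],[0,0,-50,0,-1],[0,0,-5,0,-1]])

```text
time_s: 30.58
tool_pos: [455.7, -282.8, 183.2]
eef_rot: [0.707, 0.707, 0.001, 0.004]
force: [-0.3, 0.1, -0.6]
grip_width: 29.6
gripper_force: 59.7
```

Call:
jog_arm(deltas=[[40,16,0,0,-1],[55,24,0,0,-1],[55,24,0,0,-1],[55,24,0,0,-1],[55,24,0,0,-1],[50,20,0,0,-1],[29,10,0,0,-1],[0,0,0,0,-1]])

```text
time_s: 31.58
tool_pos: [595.9, 59.6, 176.9]
eef_rot: [0.706, 0.708, -0.0, -0.0]
force: [-0.1, -0.8, 0.1]
grip_width: 29.5
gripper_force: 59.7
```

```bash
python3 -c "
from nuts import *
over('w14')"
```

```text
t 31.625 tcp [595.5  58.2 177.1] w 29.7 force [-0.8 -0.  -0.6]
jar [252.1 220.9] [252.2 188.1]
[43.  23.1] [   0    0   91   52 3906]
[446.5  21.8] [ 389    0  123   53 5207]
[108.8 293.4] [  75  284   93   32 1256]
[104.  352.4] [ 95 343  18  21 142]
[143.6 375.8] [131 361  21  23 208]
```

Call:
jog_arm(deltas=[[0,0,22,0,-1],[0,0,20,0,-1],[0,0,3,0,-1],[0,0,0,0,-1],[0,0,0,0,0.2],[0,0,0,0,0.2],[0,0,0,0,0.2],[0,0,-10,0,0.2]])

```text
time_s: 32.62
tool_pos: [595.2, 57.5, 142.5]
eef_rot: [0.707, 0.707, -0.001, -0.0]
force: [0.4, -0.0, 0.2]
grip_width: 51.4
gripper_force: 0.0
```

Call:
jog_arm(deltas=[[0,0,-40,0,0.2],[-40,1,-15,0,0.2],[-55,1,0,0,0.2],[-55,1,0,0,0.2],[-55,1,0,0,0.2],[-55,1,0,0,0.2],[-50,1,0,0,0.2],[-22,0,0,0,0.2]])

```text
time_s: 33.62
tool_pos: [601.5, -277.1, 198.1]
eef_rot: [0.708, 0.706, 0.0, 0.0]
force: [0.5, -0.4, 0.7]
grip_width: 51.0
gripper_force: 0.0
```

```bash
python3 -c "
from nuts import *
near(601,-273.4,29,'w15')"
```

```text
t 33.675 tcp [ 601.3 -278.5  197.8] w 51.5 exp 252 177 got [252.2 177. ] [ 29  29  33  32 762] [ 600.8 -272.9]
```

Call:
jog_arm(deltas=[[2,0,40,0,0.2],[0,0,50,0,0.2],[0,0,50,0,0.2],[0,0,24,0,0.2],[0,0,5,0,0.2],[0,0,0,0,0.2]])

```text
time_s: 34.42
tool_pos: [602.3, -272.1, 29.8]
eef_rot: [0.707, 0.707, 0.0, 0.0]
force: [0.8, -0.8, 0.9]
grip_width: 51.5
gripper_force: 0.0
```

Call:
jog_arm(deltas=[[0,0,0,0,-1],[0,0,0,0,-1],[0,0,0,0,-1],[0,0,-40,0,-1],[0,0,-55,0,-1],[0,0,-50,0,-1],[0,0,-5,0,-1]])

```text
time_s: 35.3
tool_pos: [603.7, -273.5, 184.7]
eef_rot: [0.707, 0.707, 0.002, 0.004]
force: [-0.1, -0.4, -0.5]
grip_width: 29.2
gripper_force: 59.6
```

Call:
jog_arm(deltas=[[40,-1,0,0,-1],[55,-1,0,0,-1],[55,-1,0,0,-1],[55,-1,0,0,-1],[55,-1,0,0,-1],[50,-1,0,0,-1],[20,0,0,0,-1],[0,0,0,0,-1]])

```text
time_s: 36.3
tool_pos: [595.5, 58.4, 178.4]
eef_rot: [0.706, 0.708, -0.0, 0.0]
force: [-1.5, -0.5, 0.2]
grip_width: 29.2
gripper_force: 59.6
```

```bash
python3 -c "
from nuts import *
over('w16')"
```

```text
t 36.35 tcp [595.6  57.3 178.5] w 29.0 force [ 0.3  0.6 -0.4]
jar [252.6 218.3] [252.5 186.4]
[43.3 22.4] [   0    0   91   51 3860]
[446.   20.8] [ 388    0  124   51 5015]
[111.3 292.2] [  76  282   94   34 1364]
[103.9 352.5] [ 95 343  18  21 144]
[143.6 375.7] [132 361  20  23 210]
```

Call:
jog_arm(deltas=[[0,0,22,0,-1],[0,0,20,0,-1],[0,0,3,0,-1],[0,0,0,0,-1],[0,0,0,0,0.2],[0,0,0,0,0.2],[0,0,0,0,0.2],[0,0,-10,0,0.2]])

```text
time_s: 37.35
tool_pos: [595.2, 57.6, 143.5]
eef_rot: [0.707, 0.707, -0.001, -0.0]
force: [-0.2, -0.3, 0.9]
grip_width: 51.0
gripper_force: 0.0
```

Call:
jog_arm(deltas=[[0,0,-40,0,0.2],[0,-10,-40,0,0.5],[15,-20,-40,0,1],[20,-20,-30,0,1],[20,-20,0,0,1],[0,0,0,0,1]])

```text
time_s: 38.1
tool_pos: [524.9, 113.5, 295.5]
eef_rot: [0.706, 0.708, 0.001, 0.001]
force: [0.0, -0.4, 0.7]
grip_width: 85.4
gripper_force: 0.0
```

```bash
python3 -c "
from nuts import *
f=grab('wrist','w17');s=readout.sense();print(s['time_s'],s['tool_pos']);print(proj(f,[427,215,32]),proj(f,[595,58.5,115]))"
```

```text
38.15 [525.4 112.9 294.8]
[167.3  76.3] [319.7 230.6]
```

View pics/w17.png

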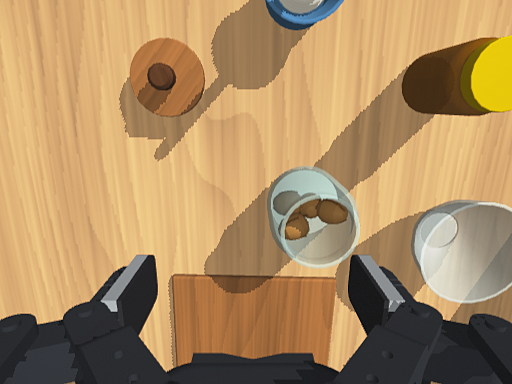

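The jar holds the dropped nuts (brown at (310,208), (332,212), (296,227) and (288,203)), and none are visible on the table. The stopper stands at (167,77), where it was. I'll move over it.

Call:
jog_arm(deltas=[[15,-15,10,0,0.6],[30,-28,20,0,0.4],[30,-28,30,0,0.2],[20,-20,30,0,0.2],[7,-7,5,0,0.2],[0,0,0,0,0.2]])

```text
time_s: 38.9
tool_pos: [428.1, 214.4, 199.2]
eef_rot: [0.707, 0.707, -0.0, 0.0]
force: [0.2, 0.4, 0.2]
grip_width: 51.2
gripper_force: 0.0
```

```bash
python3 - <<'E'
from nuts import *
f=grab('wrist','w18');s=readout.sense();print(s['time_s'],s['tool_pos'])
h=cv2.cvtColor(cv2.GaussianBlur(f['pixels'],(3,3),0),cv2.COLOR_RGB2HSV)
u,v=proj(f,[427,215,62]).round().astype(int);print(u,v,h[v,u],h[v-25,u+25],h[v+10,u])
y0,x0=v-60,u-60
for nm,m in(('knob',(h[...,2]<85)),('disc',(h[...,0]<=13)&(h[...,1]>130))):
    n,l,st,ce=cv2.connectedComponentsWithStats(m.astype(np.uint8)[y0:v+60,x0:u+60]);k=1+st[1:,4].argmax();p=ce[k]+[x0,y0]
    b=st[k];q=[x0+b[0]+b[2]/2,y0+b[1]+b[3]/2];print(nm,p,b,q,onz(f,*q,62 if nm=='knob' else 32))
E
```

```text
38.95 [428.7 214.3 199.7]
252 189 [ 12 149  99] [ 14 163 180] [ 12 151 101]
knob [244.7 190.9] [ 43  44  29  33 203] [np.float64(249.5), np.float64(189.5)] [425.  214.6  62. ]
disc [249.3 191.3] [  32   37   44   57 1086] [np.float64(246.0), np.float64(194.5)] [421.4 201.8  32. ]
```

```bash
python3 - <<'E'
from nuts import *
f=load('w18')
h=cv2.cvtColor(cv2.GaussianBlur(f['pixels'],(3,3),0),cv2.COLOR_RGB2HSV)
for T in(110,120,130):
    m=(h[120:250,180:320,2]<T).astype(np.uint8);n,l,st,ce=cv2.connectedComponentsWithStats(m)
    for i in range(1,n):
        if st[i,4]>300:
            q=[180+st[i,0]+st[i,2]/2,120+st[i,1]+st[i,3]/2];print(T,st[i],q,onz(f,*q,58)[:2])
print(h[150:240:6,252,2],h[189,200:300:6,2])
E
```

```text
110 [ 54  53  32  34 842] [np.float64(250.0), np.float64(190.0)] [425.4 213.1]
120 [  42   53   44   47 1121] [np.float64(244.0), np.float64(196.5)] [420.1 207.1]
130 [  34   52   53   48 1468] [np.float64(240.5), np.float64(196.0)] [417.  207.6]
[173 182 183 187  75 104  98 101 101  63 163 170 169 144 145] [155 155 167 172 167 120  62  99 101  95  92 125 166 167 174 168 143]
```

Call:
jog_arm(deltas=[[-1,-2,40,0,0.2],[0,0,50,0,0.2],[0,0,40,0,0.2],[0,0,18,0,0.2],[0,0,5,0,0.2],[0,0,0,0,0.2]])

```text
time_s: 39.7
tool_pos: [426.9, 213.4, 46.7]
eef_rot: [0.707, 0.707, 0.001, 0.0]
force: [0.2, 0.1, 0.7]
grip_width: 51.1
gripper_force: 0.0
```

Call:
jog_arm(deltas=[[0,0,0,0,0],[0,0,0,0,-1],[0,0,0,0,-1],[0,0,0,0,-1]])

```text
time_s: 40.2
tool_pos: [426.3, 213.8, 47.0]
eef_rot: [0.707, 0.707, 0.001, 0.0]
force: [-0.4, -1.3, 5.8]
grip_width: 26.1
gripper_force: 58.9
```

Call:
jog_arm(deltas=[[0,0,-30,0,-1],[0,0,-50,0,-1],[0,0,-50,0,-1],[0,0,-20,0,-1],[0,0,0,0,-1]])

```text
time_s: 40.83
tool_pos: [426.6, 214.0, 197.6]
eef_rot: [0.707, 0.707, 0.002, 0.001]
force: [0.8, -0.2, -1.1]
grip_width: 25.8
gripper_force: 59.4
```

Call:
jog_arm(deltas=[[-15,16,0,0,-1],[-30,32,0,0,-1],[-38,42,0,0,-1],[-38,42,0,0,-1],[-25,26,0,0,-1],[-9,10,0,0,-1],[0,0,0,0,-1],[0,0,0,0,-1]])

```text
time_s: 41.82
tool_pos: [592.7, 59.4, 195.5]
eef_rot: [0.707, 0.707, -0.0, -0.0]
force: [-0.1, -0.5, 0.3]
grip_width: 26.1
gripper_force: 59.3
```

```bash
python3 - <<'E'
from nuts import *
f=grab('wrist','w19');a=grab('scene','s19');b=grab('side','d19');s=readout.sense();print(s['time_s'],s['tool_pos'],s['grip_width'],s['force'])
print('rim',proj(f,[595,58.5,115]),proj(f,[553,58.5,115]),proj(f,[637,58.5,115]),proj(f,[595,100.5,115]))
for p in([596,57.5,175],[596,57.5,115]):print(proj(f,p),proj(a,p),proj(b,p))
A=cv2.resize(a['pixels'][130:230,210:310],(400,400),interpolation=2);B=cv2.resize(b['pixels'][130:230,210:310],(400,400),interpolation=2)
W=cv2.resize(f['pixels'][90:240,150:350],(267,200),interpolation=2);o=np.zeros((600,800,3),np.uint8);o[:400]=np.hstack([A,B]);o[400:,:267]=W
cv2.imwrite('pics/g19.png',o[:,:,::-1])
E
```

```text
41.975 [593.   59.5 196.1] 25.77568127731515 [ 0.5 -0.2 -1.3]
rim [256.7 211.5] [196.6 211.4] [316.8 211.6] [257.  151.4]
[260.  249.7] [258.1 181.3] [256.5 168.2]
[258.1 212.9] [257.8 192.8] [256.5 184.5]
```

View pics/g19.png

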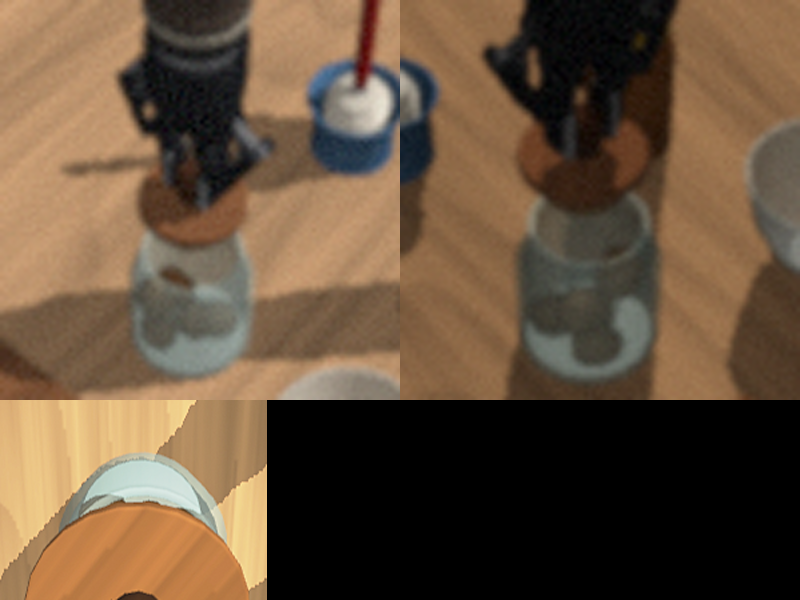

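The stopper is held level over the jar, the nuts are piled inside, and the jar axis is about 3 mm to +x. I'll correct, lower and watch the force.

Call:
jog_arm(deltas=[[-1,3,0,0,-1],[0,0,15,0,-1],[0,0,15,0,-1],[0,0,10,0,-1],[0,0,5,0,-1],[0,0,0,0,-1],[0,0,0,0,-1]])

```text
time_s: 42.85
tool_pos: [596.9, 57.5, 151.2]
eef_rot: [0.707, 0.707, 0.0, 0.0]
force: [-0.2, 0.0, -1.0]
grip_width: 25.6
gripper_force: 59.3
```

Call:
jog_arm(deltas=[[0,0,4,0,-1],[0,0,3,0,-1],[0,0,2,0,-1],[0,0,1,0,-1],[0,0,0,0,-1],[0,0,0,0,-1]])

```text
time_s: 43.6
tool_pos: [596.7, 57.5, 140.8]
eef_rot: [0.707, 0.707, 0.0, 0.0]
force: [-1.1, 0.3, 0.4]
grip_width: 25.7
gripper_force: 59.3
```

Still no contact force, so I'll press home gently.

Call:
jog_arm(deltas=[[0,0,1,0,-1],[0,0,1,0,-1],[0,0,1,0,-1],[0,0,0,0,-1],[0,0,0,0,-1]])

```text
time_s: 44.22
tool_pos: [596.8, 57.5, 140.0]
eef_rot: [0.707, 0.707, 0.001, 0.001]
force: [-4.7, -0.5, 11.8]
grip_width: 25.7
gripper_force: 60.6
```

Call:
jog_arm(deltas=[[0,0,1,0,-1],[0,0,1,0,-1],[0,0,0,0,-1],[0,0,0,0,-1]])

```text
time_s: 44.72
tool_pos: [596.9, 57.5, 139.9]
eef_rot: [0.707, 0.707, 0.002, 0.001]
force: [-8.1, -0.9, 21.8]
grip_width: 25.8
gripper_force: 61.6
```

Call:
jog_arm(deltas=[[0,0,-2,0,-1],[0,0,0,0,-0.2],[0,0,0,0,0.1],[0,0,0,0,0.2],[0,0,-20,0,0.3],[0,0,-40,0,0.5],[0,0,-50,0,0.8],[0,0,0,0,1]])

```text
time_s: 45.72
tool_pos: [598.4, 57.6, 251.9]
eef_rot: [0.707, 0.707, 0.003, 0.002]
force: [0.6, 0.5, -0.7]
grip_width: 85.5
gripper_force: 0.0
```

```bash
python3 - <<'E'
from nuts import *
f=grab('wrist','w20');a=grab('scene','s20');b=grab('side','d20');s=readout.sense();print(s['time_s'],s['tool_pos'],s['force'])
h=cv2.cvtColor(cv2.GaussianBlur(f['pixels'],(3,3),0),cv2.COLOR_RGB2HSV)
print('disc exp',proj(f,[595,58.5,125]),'radius',proj(f,[638,58.5,125]))
for nm,f_,c,cr in(('w',f,proj(f,[595,58.5,125]),90),('s',a,proj(a,[595,58.5,125]),28),('d',b,proj(b,[595,58.5,125]),28)):
    h=cv2.cvtColor(cv2.GaussianBlur(f_['pixels'],(3,3),0),cv2.COLOR_RGB2HSV)
    m=((h[...,0]<=(14 if nm=='w' else 12))&(h[...,1]>(110))).astype(np.uint8);x0,y0=(c-cr).astype(int);x0=max(x0,0);y0=max(y0,0)
    n,l,st,ce=cv2.connectedComponentsWithStats(m[y0:y0+2*cr,x0:x0+2*cr]);k=1+st[1:,4].argmax();cn=max(cv2.findContours((l==k).astype(np.uint8),0,2)[0],key=cv2.contourArea)
    e=cv2.fitEllipse(cv2.convexHull(cn));q=np.array(e[0])+[x0,y0];print(nm,'exp',c,'got',q,e[1],st[k],onz(f_,*q,125))
E
```

```text
45.875 [596.4  57.5 246.6] [-0.2 -0.9 -1.5]
disc exp [248. 192.] radius [299.4 191.9]
w exp [248. 192.] got [249.3 191.2] (98.29104614257812, 101.42491912841797) [  42   41  102   99 7838] [596.1  59.1 125. ]
s exp [257.8 190.6] got [258.1 191.6] (21.019725799560547, 25.154842376708984) [ 17  19  25  22 406] [598.3  55.9 125. ]
d exp [256.  181.8] got [257.5 183.1] (24.117937088012695, 31.22739028930664) [ 14  18  32  25 586] [595.4  52.1 125. ]
```

```bash
python3 - <<'E'
from nuts import *
for p,q in(('s0','s20'),('d0','d20')):
    d=np.abs(cv2.GaussianBlur(load(p)['pixels'],(5,5),0).astype(int)-cv2.GaussianBlur(load(q)['pixels'],(5,5),0)).max(2)
    n,l,st,ce=cv2.connectedComponentsWithStats((d>28).astype(np.uint8))
    print(p);[print(ce[i].round(),st[i]) for i in range(1,n) if st[i,4]>12]
E
```

```text
s0
[78.  3.] [73  0  9  6 33]
[100.  10.] [ 86   0  31  20 397]
[210.   4.] [190   0  46  12 232]
[239.  95.] [ 159    4  127  173 9842]
[283.  19.] [274  11  16  20  96]
[127.  34.] [119  12  13  60 357]
[272.  31.] [261  18  22  26 416]
[222.  36.] [195  24  45  31 652]
[155.  50.] [151  33   8  39 186]
[240.  44.] [236  37   9  15  96]
[125.  78.] [121  75   9   8  36]
[157. 104.] [140  88  29  30 177]
[ 90. 106.] [ 87 103   8   7  28]
[ 82. 114.] [ 77 111   9   7  31]
[106. 127.] [102 120   8  16  31]
[ 19. 144.] [  8 141  25   8  88]
[257. 198.] [244 181  28  36 786]
[ 89. 216.] [ 61 209  50  14 327]
[204. 216.] [200 209  10  15  56]
[131. 219.] [112 210  40  19 369]
[185. 218.] [178 213  15   9  89]
[ 22. 220.] [ 10 217  26   8 129]
[  2. 219.] [  0 218   5   4  14]
[ 48. 219.] [ 40 218  16   4  44]
[150. 233.] [130 226  45  15 291]
[ 60. 242.] [ 22 233  83  18 484]
[119. 237.] [107 235  22   4  66]
[213. 245.] [206 240  16   9 105]
[  9. 248.] [  0 246  18   4  52]
[178. 252.] [170 248  16   8  94]
[145. 256.] [138 251  16   9  96]
[181. 282.] [174 277  16   9 105]
d0
[14. 11.
[... 639 characters left out ...]
73  32  24 564]
[177. 208.] [162 188  32  43 978]
[255. 210.] [242 200  25  22 367]
[ 42. 255.] [ 26 233  31  52 418]
[292. 256.] [287 246  13  22 210]
[251. 261.] [241 254  25  13 110]
[245. 280.] [239 270  13  23 220]
[294. 296.] [289 284  12  24 220]
[338. 297.] [332 284  14  26 256]
[258. 307.] [252 295  14  28 161]
[254. 339.] [243 317  22  45 531]
[ 62. 325.] [ 48 324  27   4  49]
[223. 355.] [ 204  324   37   60 1010]
[293. 337.] [287 324  13  26 269]
[ 62. 331.] [ 45 328  30  13 115]
[245. 344.] [243 341   5   8  28]
[ 10. 355.] [  5 342  16  27  70]
[ 13. 362.] [ 10 350   9  22  58]
[250. 371.] [246 360   9  24 126]
[239. 368.] [238 365   4   7  18]
[233. 380.] [231 377   6   7  35]
```

The five nut sites and the stopper's place are empty, there's nothing new on the table apart from arm shadows, and the brush area is unchanged. Handing in.

```bash
python3 -c "
from cell import manip
print(manip.job_done())"
```

```text
the job is handed in; nothing more can be done
None
```

I handed the job in at about 46 s of robot time, but no verdict came back. I scrubbed the jar with three strokes to the floor, stood the brush back upright in its holder, put all five walnuts in and pressed the stopper home. I didn't count all five in the jar; the board is empty and no nut shows on the table.

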